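# Seat the knurled filter cell on the analyser's wash port and hold it home

## Robot

A 6-joint arm with a two-finger parallel gripper is mounted at the origin on the work surface. World frame = base frame: x ahead of the robot, y to its left, z up, the work surface at z = 0. Lengths are in m, angles in rad, forces in N, time in s.
With the tool pointing down it reaches from about 0.25 to 0.775 m from the base axis. Payload 4 kg.
Tool frame: the origin (TCP) lies midway between the tips of the shut fingers; the grasp point (between the pads) lies robot.grip_point_offset behind it (robot.grip_point_offset is the distance from the TCP to the grasp point, in m); z points along the fingers, x is the direction in which the jaws open and shut, and the axes are right-handed (so a half turn about z gives the same grasp; the last joint's range is limited). The gripper opens to 94 mm and grips with 3 to 60 N. Pads are 16 mm wide; open, the fingers measure 119 mm over their backs; the gripper's body (75 mm by 177 mm) begins 78 mm behind the grasp point.
Start: joints at [-1.376, 0.087, 1.371, -0, 1.684, -0.103], TCP at [0.161, -0.526, 0.206] pointing down, gripper open.
Joint ranges: [-3.1, 3.1], [-0.76, 2.03], [0.27, 2.55], [-1.08, 4.22], [0.17, 2.65], [-2.57, 2.57]. Speed limits (rad/s): [2.79, 2.79, 3.14, 3.14, 3.14, 3.14].

## Interface

Orientations are given as [roll, pitch, yaw] about the fixed x, y, z axes, in that order (R = Rz(yaw) Ry(pitch) Rx(roll)).
In Python, from bench import robot, optics, finder gives the robot as it stands. The module is installed in compiled form; this text tells all that it offers.
- The arm moves only by the tool arm_command, never from a script. Its argument "plan" is a list of rows, each a list of 5 numbers: the opening, from 0 (shut) to 1 (fully open), then the shift along the world's x, y, z in m, then the turn about the world's z in degrees. A call has 1 to 10 rows; each row is the pose to reach, as a shift and turn from the pose commanded when the call began; what a row does not reach only later rows make up. A row lasts 1/8 s, in which the tool goes at most 62.5 mm and 10.7 degrees, less where a joint would pass 70% of its speed; a pose out of reach is approached as far as the arm can. A call with a gripper value outside its range is refused whole. The fingers move at their own pace and stop on an object; the grip force is fixed at half the most. Time passes only in rows, so rows that repeat a pose let the fingers close. It gives the time, the measured TCP pose, the force and the opening at its end, in the units of the state.
- robot.get_obs(): the state, without advancing time (a new reading comes with each control period).
- optics.snapshot(name): name is "scene" or "top" or "wrist"; returns a dict with "image" (400x640x3 uint8, red, green, blue), "fx", "fy", "cx", "cy" (pixels), "position" and "rotation" of the camera in the world; the wrist camera has in their place "hand_eye" (4x4, takes a point from camera to tool coordinates, whose origin is the TCP and whose axes are the tool frame's). Camera axes: x right, y down, z forward; pixel columns grow to the right and rows downward; lengths in m; the calibration is good to about 2 mm. The wrist camera is an equidistant fisheye: a pixel r from the principal point sees the ray r / f radians off the axis. A picture is of the moment at which its call begins: read the wrist's pose just before it. There is no depth.
- robot.close_job(): hands the job in, once; it reports no verdict.
Trained networks look in the newest picture that a camera, given by its name, has taken for a name from the list of things; names that differ only in an ending like _2 or _b are one class to them, and where a whole thing is asked for, a point or a joint stands for the part that bears it (a point fixed in the world has none). Each returns a list of dicts, best first, with "p" (0 to 1); they miss things now and then, are a little off and sometimes report something else, mostly with a low value. They report only what shows in the picture. A call takes as long as a camera call. They do not tell look-alikes from the thing itself.
- finder.masks_of(label, camera): "pixels" (400x640 bool, what is visible of it) and "extent" ([left, top, right, bottom] in pixels, round what is visible of it).
The state is a dict: "time": time; "joint_positions": joint angles; "qvel": joint speeds; "joint_torque": joint torques, N m; "tool_pos": TCP position; "ee_rot": TCP orientation; "wrist_force": force on the tool from outside, world axes, zero at the start; "wrist_torque": the same for the moment, N m; "width": finger opening in m.
Only numpy, scipy, OpenCV 4.12 (cv2) and the standard library are available. Lean on these libraries where they do the work, as an engineer would, in place of code of your own. Each camera call takes 0.05 s, during which the arm holds its last target.

## Task

Lift the blue knurled filter cell off its black stand, set it upright over the steel spigot of the grey wash port, and turn it until the keyways hidden inside it drop over the spigot's two pins. Then push it fully home onto the seat against the spring and finish while still holding it pushed home, because it pops up again if you let go. Leave the tube rack, the brown bottle and the jar where they are.

Things in the scene. Friction and masses are not known exactly. Their poses are not given: they have to be found in the camera images.
- cell_center (a point): Centre (on the axis, half-way up) of the filter cell: a loose upright blue cap, knurled outside, 50 mm across the knurls, 42 mm high, 80 to 160 g, closed flat top, open below. z up along its axis. It starts on the stand, this point 53 mm above the table.
- cell_rim (a point): Centre of the cell's lower rim, 21 mm below its centre. From here a blind bore 26 mm wide runs 36 mm up. Four keyways 8.4 mm wide, one every 90 degrees, run the bore's whole depth, hidden from outside; their angle to this frame is not given. They fit over the pins within about 0.1 rad either side.
- stand: Black fixed parking stand: round foot 90 mm across and 8 mm thick, column 42 mm across up to 32 mm above the table, on it a plain peg 21 mm across and 14 mm tall, inside the cell's bore (lift the cell over 15 mm to clear it). Origin: centre of the underside, z up.
- seat (a point): Centre of the wash port's seat, where the cell's rim ends, 45 mm above the table; z up along the spigot. The port is a fixed grey block 100 x 90 mm (x, y), 30 mm high, with a round steel seat 44 mm across on it and the spigot in the middle. Fully home, the cell's centre is 21 mm above this point; resting on the pins, 31 mm.
- spigot_top (a point): Top of the steel spigot, 32 mm above the seat: 24 mm across, its last 6 mm tapering to 13 mm. Two opposite level square pins, 5 mm wide and thick, stick out to 17 mm from the axis, upper sides 10 mm above the seat. Their angle changes each time and is not given: a turn of at most 90 degrees, either way, brings the cell's keyways over them.
- plunger (a joint): White spring plunger 8 mm across that stands 12 mm out of the spigot's top: 0 = out, grows in m as it is pressed down. It meets the inside of the cell's top 8 mm before home, pushing up with 2.5 N, growing to 8 N at home (0.008).
- tube_rack_center (a point): Bystander: loose grey rack of capped sample tubes, 76 x 164 mm (x, y), 91 mm high over the caps; point 45 mm above its underside.
- reagent_center (a point): Bystander: loose brown bottle, 60 mm across, 115 mm high; point at its middle.
- jar_center (a point): Bystander: loose white jar with green cap, 60 mm across, 70 mm high; point at its middle.
Not all that is in view belongs to the job. There is more than one size of the part that bears cell_center; the job needs the larger. What is shaped like the part that bears seat but pink is not meant.

How it is judged:
On the way, in this order (a step that is already met when the one before it is completed fails the run):
1. the cell is brought over the port, clear above the spigot (horizontal distance between cell_center and seat below 0.03 m and z of cell_center in the frame of seat above 0.035 m), for 0.05 s.
2. the cell is down over the pins, home on the seat (z of cell_center in the frame of seat between 0.015 and 0.0235 m and horizontal distance between cell_center and seat below 0.004 m and angle between cell_center's own z axis and vertical below 0.09 rad), for 0.2 s.
At the end, for the whole second after the job is handed in: The cell stands upright (within 5 degrees) over the spigot, its axis within 4 mm of the spigot's, its lower rim within 2.5 mm of the seat, and the fingers still hold it there (contact force above 1.5 N) through the last second (all of step 2 and contact force between the fingers and cell above 1.5 N); the arm keeps its last pose, push and grip.
It fails at once if the tube rack, bottle or jar is moved by more than 30 mm (distance of any of tube_rack_center, reagent_center, jar_center from where it was at the start of the episode above 0.03 m).
It also fails if it takes over 67 s, if anything falls off the work surface, if the arm or the gripper's body presses on something with over 40 N, if the wrist force passes 120 N, or if a joint passes its speed limit or range.

## Working session

There is one attempt and no reset: what is moved stays moved. The work goes in short steps, Python scripts to look and compute and a tool call to move; the robot and the scene stay as the last step left them, time stands still between calls to the robot, and variables do not carry over. Pictures are saved under pics/ and viewed, and the job is handed in when it is done.

Besides the shell and the picture viewer there is one more tool, called after ">>>" as name([rows], argument=value, ...), one row to a line, values as JSON. arm_command: Moves the arm, as the interface text tells. Its arguments: {"type":"object","properties":{"plan":{"type":"array","items":{"type":"array","items":{"type":"number"}}}},"required":["plan"]}

```bash
mkdir -p pics; cat > h.py <<'E'
import numpy as np, cv2
from bench import robot, optics, finder
def save(n,im): cv2.imwrite('pics/'+n+'.png',im[...,::-1])
def ground(s,u,v,z):
    d=np.array([(u-s['cx'])/s['fx'],(v-s['cy'])/s['fy'],1.]); R=np.array(s['rotation']);p=np.array(s['position'])
    d=R@d; return p+d*(z-p[2])/d[2]
def proj(s,P):
    R=np.array(s['rotation']);p=np.array(s['position']); c=R.T@(np.array(P)-p)
    return s['cx']+s['fx']*c[0]/c[2], s['cy']+s['fy']*c[1]/c[2]
E
python3 - <<'E'
from h import *
o=robot.get_obs(); print(o, robot.grip_point_offset)
for c in('scene','top'):
    s=optics.snapshot(c); save(c+'0',s['image']); print(c,s['fx'],s['cx'],s['cy'],s['position'],np.round(s['rotation'],3).tolist())
    for n in('cell_center','stand','seat','plunger'):
        for m in finder.masks_of(n,c): 
            e=m['extent'];print(n,round(m['p'],2),e, ground(s,(e[0]+e[2])/2,(e[1]+e[3])/2,0.05).round(3))
E
```

```text
{'time': 0.0, 'joint_positions': array([-1.37611382e+00,  8.79095742e-02,  1.37225339e+00,  6.00874954e-06,
        1.68362075e+00, -1.03091743e-01]), 'qvel': array([-0.00076041, -0.00073665, -0.00043979, -0.00114019, -0.00060133,
        0.00224599]), 'joint_torque': array([ 5.96600621e-04, -3.40176415e+01, -3.02428186e+01,  7.18663190e-02,
        3.30276426e-02, -1.81288915e-04]), 'tool_pos': array([ 0.16125888, -0.5252407 ,  0.20432947]), 'ee_rot': array([-3.14136123e+00,  2.17880558e-03, -1.27302116e+00]), 'wrist_force': array([ 0.15314472, -0.24558823,  0.27277054]), 'wrist_torque': array([-0.00494788, -0.01697065, -0.03635206]), 'width': 0.09418707836571742} 0.0188
scene 375.19493971839074 322.27899874860026 199.5426854719397 [ 1.00798383 -0.75600804  0.64697325] [-2.154, 0.004, 0.483]Traceback (most recent call last):
  File "<stdin>", line 7, in <module>
  File "h.py", line 6, in ground
    d=R@d; return p+d*(z-p[2])/d[2]
                               ~^^^
IndexError: invalid index to scalar variable.
```

```bash
sed -i "s/R=np.array(s\['rotation'\])/R=RR(s['rotation'])/" h.py; cat >> h.py <<'E'
from scipy.spatial.transform import Rotation as Rn
def RR(r):
    r=np.array(r); return r if r.shape==(3,3) else Rn.from_euler('xyz',r).as_matrix()
E
python3 - <<'E'
from h import *
for c in('scene','top'):
    s=optics.snapshot(c); save(c+'0',s['image']); print(c,s['fx'],s['cx'],s['cy'],s['position'],np.round(s['rotation'],3).tolist())
    for n in('cell_center','stand','seat','plunger'):
        for m in finder.masks_of(n,c): 
            e=m['extent'];print(n,round(m['p'],2),e, ground(s,(e[0]+e[2])/2,(e[1]+e[3])/2,0.05).round(3))
E
```

```text
scene 375.19493971839074 322.27899874860026 199.5426854719397 [ 1.00798383 -0.75600804  0.64697325] [-2.154, 0.004, 0.483]
cell_center 0.72 [270.6, 209.1, 278.6, 220.0] [ 0.504 -0.081  0.05 ]
cell_center 0.56 [249.9, 218.8, 269.8, 242.0] [ 0.51  -0.157  0.05 ]
stand 0.93 [244.0, 232.2, 278.0, 256.2] [ 0.544 -0.201  0.05 ]
seat 0.76 [359.0, 166.3, 403.1, 202.7] [0.707 0.202 0.05 ]
seat 0.65 [313.5, 155.5, 352.3, 188.6] [0.541 0.204 0.05 ]
top 406.48163788525625 324.82223536313796 198.5750464113185 [ 0.42072693 -0.00785695  1.20576444] [-3.009, -0.003, -1.595]
cell_center 0.81 [366.6, 213.1, 385.5, 231.5] [ 0.503 -0.16   0.05 ]
cell_center 0.62 [330.8, 231.4, 338.6, 244.0] [ 0.462 -0.041  0.05 ]
stand 0.91 [362.5, 207.6, 391.8, 235.6] [ 0.505 -0.163  0.05 ]
seat 0.83 [221.8, 142.9, 259.8, 181.5] [0.687 0.226 0.05 ]
seat 0.78 [223.2, 195.5, 258.7, 240.8] [0.524 0.225 0.05 ]
plunger 0.48 [366.0, 213.0, 387.1, 231.2] [ 0.504 -0.161  0.05 ]
```

View pics/scene0.png

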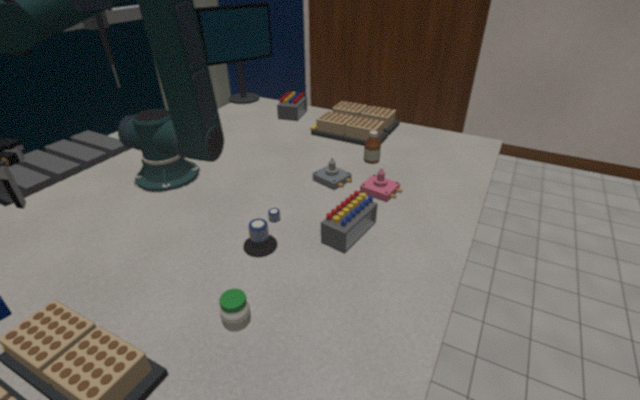

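View pics/top0.png

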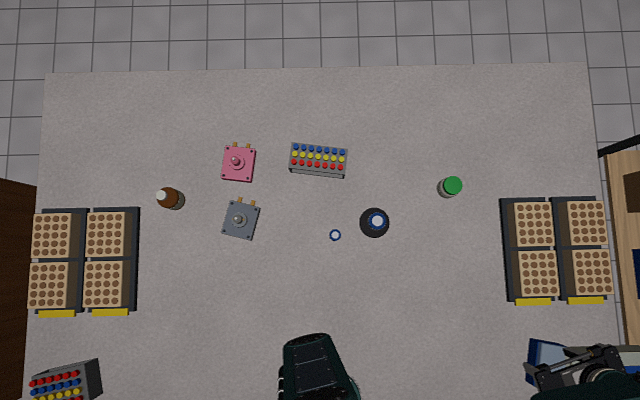

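```bash
python3 - <<'E'
from h import *
s=optics.snapshot('top'); im=s['image']
a=cv2.resize(im[190:255,320:400],(800//2*1,325),interpolation=cv2.INTER_CUBIC)
b=cv2.resize(im[190:255,205:285],(400,325),interpolation=cv2.INTER_CUBIC)
save('crop1',np.hstack([a,b]))
m=finder.masks_of('cell_center','top')
for k in m:
    ys,xs=np.nonzero(k['pixels']); print(xs.mean(),ys.mean(),ground(s,xs.mean(),ys.mean(),.068),len(xs))
for P in([.52,.225,.077],[.52,.225,.045],[.52,.225,.0]): print(proj(s,P))
hsv=cv2.cvtColor(im,cv2.COLOR_RGB2HSV)
E
```

```text
375.79457364341084 220.82558139534885 [ 0.50596921 -0.15684791  0.068     ] 258
(np.float64(238.85233357666993), np.float64(218.76884928569393))
(np.float64(241.15982289348938), np.float64(219.69651379647453))
(np.float64(244.1994967949857), np.float64(220.91853358317968))
```

View pics/crop1.png

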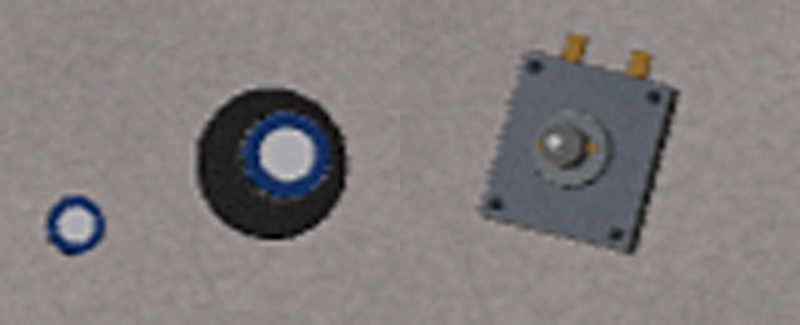

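```bash
python3 - <<'E'
from h import *
s=optics.snapshot('top')
print('cell',ground(s,377,220.2,.074),'foot',ground(s,374,222.3,.008),'seat',ground(s,239,219.2,.045),'spig',ground(s,236.8,218.4,.085))
w=optics.snapshot('wrist'); save('w0',w['image']); print({k:v for k,v in w.items() if k!='image'})
E
```

```text
cell [ 0.5071875  -0.15949705  0.074     ] foot [ 0.50623453 -0.15923211  0.008     ] seat [0.52156837 0.23117454 0.045     ] spig [0.52045104 0.22901579 0.085     ]
{'fx': 309.70691628693146, 'fy': 309.70691628693146, 'cx': 319.36907591498425, 'cy': 196.32552915620812, 'hand_eye': array([[ 9.99999741e-01, -3.97005020e-04, -5.99524710e-04,
        -1.11798306e-04],
       [ 5.28221240e-04,  9.71295671e-01,  2.37874844e-01,
        -6.86105463e-02],
       [ 4.87878248e-04, -2.37875099e-01,  9.71295629e-01,
        -1.79154529e-01],
       [ 0.00000000e+00,  0.00000000e+00,  0.00000000e+00,
         1.00000000e+00]])}
```

>>> arm_command([
  [1, 0.06, 0.06, 0.02, 10],
  [1, 0.11, 0.11, 0.02, 20],
  [1, 0.16, 0.17, 0.02, 30],
  [1, 0.22, 0.22, 0.02, 40],
  [1, 0.27, 0.28, 0.02, 50],
  [1, 0.31, 0.33, 0.02, 60],
  [1, 0.343, 0.368, 0.02, 70],
  [1, 0.343, 0.368, 0.0, 73],
  [1, 0.343, 0.368, 0.0, 73],
])

```text
time: 1.92
tool_pos: [0.5053, -0.1545, 0.2038]
ee_rot: [-3.14, 0.002, 0.007]
wrist_force: [1.0, 0.1, 0.0]
width: 0.0935
```

```bash
cat >> h.py <<'E'
def wsnap(n=None):
    o=robot.get_obs(); w=optics.snapshot('wrist'); T=np.eye(4); T[:3,:3]=RR(o['ee_rot']); T[:3,3]=o['tool_pos']
    w['T']=T@w['hand_eye']
    if n: save(n,w['image'])
    return w,o
def wground(w,u,v,z):
    a=np.array([u-w['cx'],v-w['cy']]); r=np.hypot(*a); t=r/w['fx']
    d=np.append(a/max(r,1e-9)*np.sin(t),np.cos(t)); d=w['T'][:3,:3]@d; p=w['T'][:3,3]
    return p+d*(z-p[2])/d[2]
def wproj(w,P):
    c=w['T'][:3,:3].T@(np.array(P)-w['T'][:3,3]); r=np.hypot(c[0],c[1]); t=np.arctan2(r,c[2])
    return w['cx']+w['fx']*t*c[0]/r, w['cy']+w['fx']*t*c[1]/r
E
python3 - <<'E'
from h import *
w,o=wsnap('w1')
print(wproj(w,[.507,-.159,.074]))
for k in finder.masks_of('cell_center','wrist'):
    m=k['pixels'].astype(np.uint8); (x,y),r=cv2.minEnclosingCircle(np.argwhere(m)[:,::-1].astype(np.float32)); print(k['p'],k['extent'],x,y,r)
E
```

```text
(np.float64(321.4476253809222), np.float64(194.48217259059652))
0.72 [296.5, 168.2, 345.7, 214.2] 321.26751708984375 191.32484436035156 24.906007766723633
0.6 [277.9, 73.7, 306.2, 96.8] 292.1947021484375 85.98532104492188 15.48531723022461
```

View pics/w1.png

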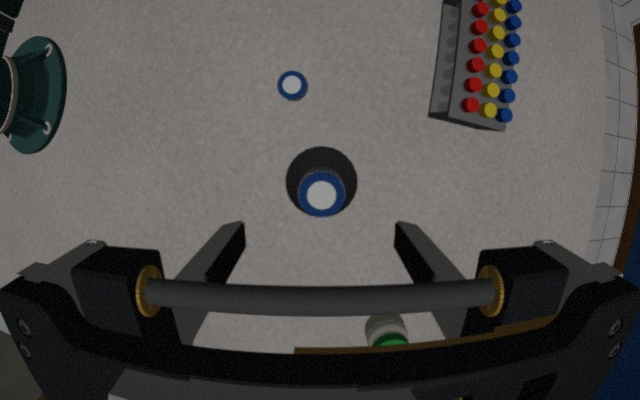

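White cap top of the large cell at (322,195) in w1, matching the top-camera estimate (0.507, −0.159); the small one is at (292,86), off the stand.

>>> arm_command([
  [1, 0.002, -0.004, -0.04, 0],
  [1, 0.002, -0.004, -0.09, 0],
  [1, 0.002, -0.004, -0.11, 0],
  [1, 0.002, -0.004, -0.11, 0],
  [1, 0.002, -0.004, -0.11, 0],
])

```text
time: 2.65
tool_pos: [0.5069, -0.1633, 0.0974]
ee_rot: [3.14, -0.003, -0.001]
wrist_force: [0.3, -0.7, 0.2]
width: 0.0939
```

```bash
python3 - <<'E'
from h import *
w,o=wsnap('w2'); print(o['tool_pos'],o['ee_rot'])
print(wproj(w,[.507,-.159,.074]))
im=w['image'].astype(int); 
g=(im.min(2)>150).astype(np.uint8); n,l,st,c=cv2.connectedComponentsWithStats(g)
for i in range(1,n):
    if 200<st[i,4]<8000: print(st[i],c[i],wground(w,*c[i],.074))
E
```

```text
[ 0.50690502 -0.16332132  0.09740312] [ 3.14010617e+00 -2.78865596e-03 -7.34938213e-04]
(np.float64(319.56373386097147), np.float64(217.39365017891004))
```

View pics/w2.png

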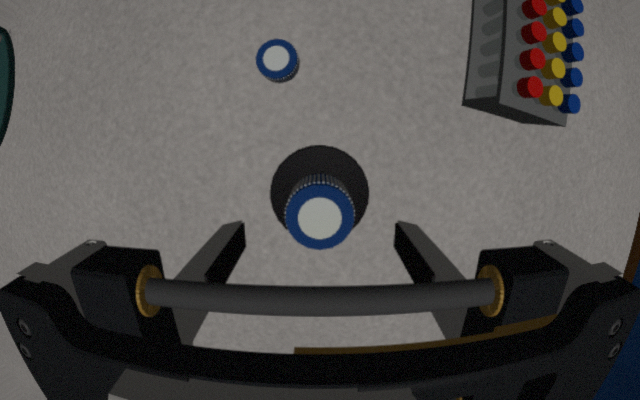

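The disc at (320,217) matches the predicted (319.6,217.4). I'll correct y, descend and grip.

>>> arm_command([
  [1, 0, 0.0045, 0, 0],
  [1, 0, 0.0045, -0.03, 0],
  [1, 0, 0.0045, -0.058, 0],
  [1, 0, 0.0045, -0.058, 0],
  [0, 0, 0.0045, -0.058, 0],
  [0, 0, 0.0045, -0.058, 0],
  [0, 0, 0.0045, -0.058, 0],
  [0, 0, 0.0045, -0.058, 0],
])

```text
time: 3.7
tool_pos: [0.5067, -0.1575, 0.0381]
ee_rot: [3.141, -0.001, 0.001]
wrist_force: [0.8, -0.1, -0.6]
width: 0.0571
```

>>> arm_command([
  [0, 0, 0, 0, 0],
  [0, 0, 0, 0, 0],
  [0, 0, 0, 0, 0],
])

```text
time: 4.08
tool_pos: [0.5065, -0.1574, 0.0377]
ee_rot: [3.141, -0.0, 0.001]
wrist_force: [0.4, 0.5, 2.1]
width: 0.0479
```

>>> arm_command([
  [0, 0, 0, 0.02, 0],
  [0, 0, 0, 0.06, 0],
  [0, 0, 0, 0.11, 0],
  [0, 0, 0, 0.13, 0],
  [0, 0, 0, 0.13, 0],
])

```text
time: 4.7
tool_pos: [0.5073, -0.1577, 0.1693]
ee_rot: [3.14, -0.004, 0.001]
wrist_force: [0.1, 0.5, 0.0]
width: 0.0479
```

```bash
python3 - <<'E'
from h import *
w,o=wsnap('w3'); print(o['tool_pos'],o['ee_rot'],o['width'])
E
```

```text
[ 0.50733551 -0.15771882  0.16929353] [ 3.14003616e+00 -3.64361369e-03  1.14848239e-03] 0.04791706117264997
```

View pics/w3.png

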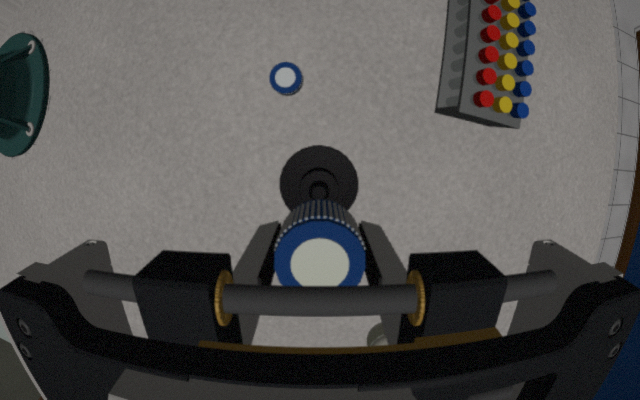

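>>> arm_command([
  [0, 0.003, 0.05, 0, 0],
  [0, 0.006, 0.11, 0, 0],
  [0, 0.009, 0.17, 0, 0],
  [0, 0.012, 0.23, 0, 0],
  [0, 0.0135, 0.27, 0, 0],
  [0, 0.0135, 0.288, 0, 0],
  [0, 0.0135, 0.288, 0, 0],
  [0, 0.0135, 0.288, 0, 0],
])

```text
time: 5.75
tool_pos: [0.5198, 0.1292, 0.1669]
ee_rot: [3.141, 0.001, -0.001]
wrist_force: [-0.3, -0.1, -1.0]
width: 0.0478
```

```bash
python3 - <<'E'
from h import *
w,o=wsnap('w4'); print(o['tool_pos'],o['ee_rot'],o['width'])
t=o['tool_pos']
print('cell off',wground(w,320,264,t[2]+.036)-t)
print('pred seat',wproj(w,[.521,.2305,.045]),'plungertop',wproj(w,[.521,.2305,.089]))
c=w['image'][90:260,220:420]; save('w4c',cv2.resize(c,(700,595),interpolation=cv2.INTER_CUBIC))
E
```

```text
[0.51980235 0.1291949  0.16692331] [ 3.14052139e+00  8.77293703e-04 -5.35439909e-04] 0.04779563027201503
cell off [ 0.00028681 -0.00185696  0.036     ]
pred seat (np.float64(320.80721796404333), np.float64(88.60145705032006)) plungertop (np.float64(320.9669965178091), np.float64(82.95828258794728))
```

View pics/w4.png

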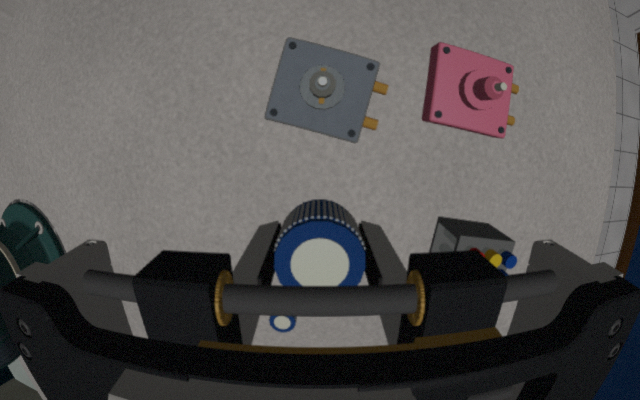

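View pics/w4c.png

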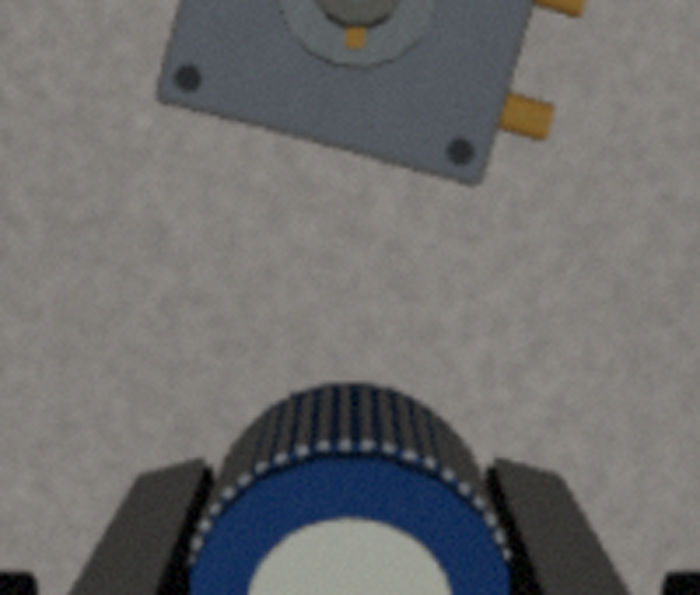

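```bash
python3 - <<'E'
from h import *
w,o=wsnap(); c=w['image'][50:130,270:374]; im=cv2.resize(c,None,fx=7,fy=7,interpolation=cv2.INTER_CUBIC).copy()
for P in [(.521,.2305)]:
    for z,r in((.045,.022),(.077,.0065)):
        pts=[wproj(w,[P[0]+r*np.cos(a),P[1]+r*np.sin(a),z]) for a in np.linspace(0,6.28,60)]
        for u,v in pts: cv2.circle(im,(int((u-270+.5)*7),int((v-50+.5)*7)),1,(255,0,0),-1)
save('w5c',im)
E
```

```text
(no output)
```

View pics/w5c.png

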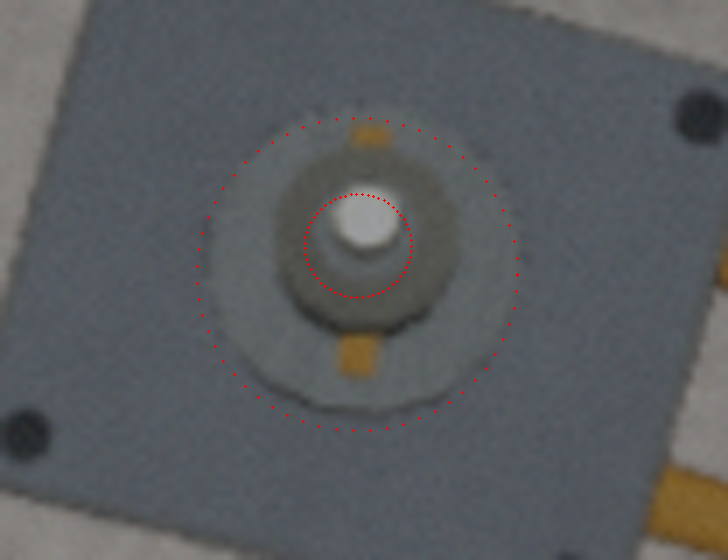

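>>> arm_command([
  [0, 0.002, 0.04, -0.01, 0],
  [0, 0.002, 0.04, -0.01, 0],
  [0, 0.002, 0.04, -0.01, 0],
])

```text
time: 6.22
tool_pos: [0.5221, 0.1696, 0.1576]
ee_rot: [3.141, -0.0, 0.0]
wrist_force: [-0.2, 0.2, -1.1]
width: 0.0477
```

```bash
python3 - <<'E'
from h import *
w,o=wsnap(); print(o['tool_pos'],o['ee_rot'])
c=w['image'][80:200,270:374]; im=cv2.resize(c,None,fx=5,fy=5,interpolation=cv2.INTER_CUBIC).copy()
for P in [(.5222,.2327)]:
    for z,r in((.045,.022),(.089,.004)):
        pts=[wproj(w,[P[0]+r*np.cos(a),P[1]+r*np.sin(a),z]) for a in np.linspace(0,6.28,60)]
        for u,v in pts: cv2.circle(im,(int((u-270+.5)*5),int((v-80+.5)*5)),1,(255,0,0),-1)
save('w6c',im)
E
```

```text
[0.52206332 0.16957306 0.15762235] [ 3.14079974e+00 -2.09676319e-04  1.20533782e-04]
```

View pics/w6c.png

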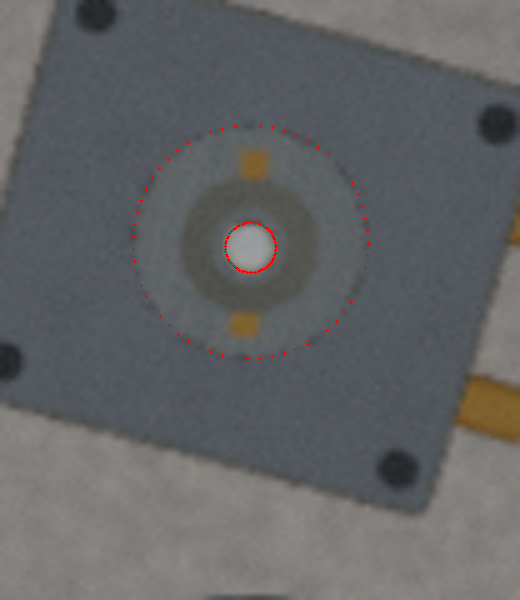

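>>> arm_command([
  [0, 0, 0.04, -0.01, 0],
  [0, 0, 0.065, -0.03, 0],
  [0, 0, 0.065, -0.05, 0],
  [0, 0, 0.065, -0.06, 0],
  [0, 0, 0.065, -0.06, 0],
  [0, 0, 0.065, -0.06, 0],
])

```text
time: 7.02
tool_pos: [0.5227, 0.2353, 0.0987]
ee_rot: [-3.141, -0.002, 0.0]
wrist_force: [0.3, -0.0, -1.1]
width: 0.0479
```

```bash
python3 - <<'E'
from h import *
w,o=wsnap('w7'); t=o['tool_pos'];print(t,o['ee_rot'],o['wrist_force'])
print(wproj(w,[.5222,.2327,t[2]+.036]))
s=optics.snapshot('scene'); c=s['image'][140:210,290:410]; save('s7',cv2.resize(c,None,fx=6,fy=6,interpolation=cv2.INTER_CUBIC))
E
```

```text
[0.52265539 0.23528173 0.09866264] [-3.14106220e+00 -1.91064450e-03  1.07366436e-04] [ 0.34857262 -0.0095068  -1.12737429]
(np.float64(318.74392222774975), np.float64(265.16268564978))
```

View pics/w7.png

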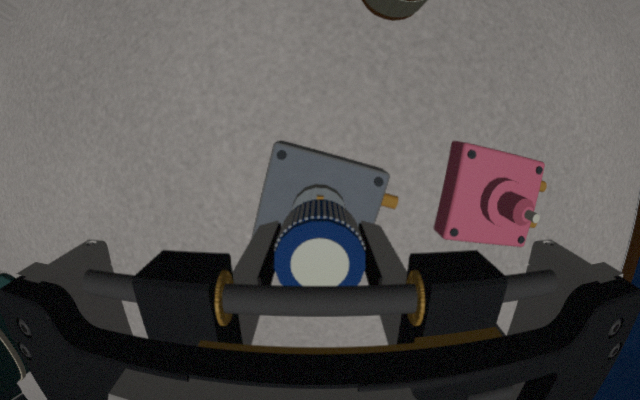

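View pics/s7.png

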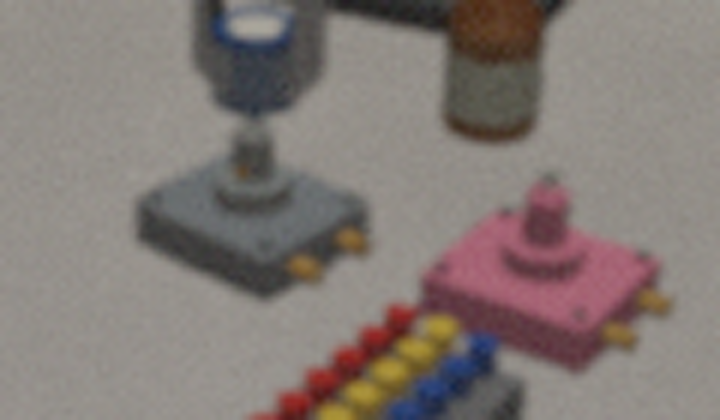

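>>> arm_command([
  [0, -0.0005, -0.0007, 0, 0],
  [0, -0.0005, -0.0007, -0.01, 0],
  [0, -0.0005, -0.0007, -0.018, 0],
  [0, -0.0005, -0.0007, -0.025, 0],
  [0, -0.0005, -0.0007, -0.025, 0],
])

```text
time: 7.75
tool_pos: [0.5208, 0.2348, 0.0713]
ee_rot: [3.141, 0.002, 0.001]
wrist_force: [-0.4, 0.7, -1.6]
width: 0.048
```

>>> arm_command([
  [0, 0.0005, 0, -0.005, 0],
  [0, 0.0005, 0, -0.008, 0],
  [0, 0.0005, 0, -0.01, 0],
  [0, 0.0005, 0, -0.01, 0],
])

```text
time: 8.25
tool_pos: [0.5217, 0.235, 0.0623]
ee_rot: [3.141, 0.0, 0.001]
wrist_force: [0.6, -0.2, -0.8]
width: 0.0477
```

>>> arm_command([
  [0, 0, 0, -0.002, 0],
  [0, 0, 0, -0.003, 0],
  [0, 0, 0, -0.003, 0],
  [0, 0, 0, -0.003, 0],
])

```text
time: 8.75
tool_pos: [0.5219, 0.235, 0.0595]
ee_rot: [3.142, -0.0, 0.001]
wrist_force: [-0.5, 0.1, -0.5]
width: 0.0475
```

>>> arm_command([
  [0, 0, 0, -0.001, 0],
  [0, 0, 0, -0.002, 0],
  [0, 0, 0, -0.002, 0],
  [0, 0, 0, -0.002, 0],
])

```text
time: 9.25
tool_pos: [0.5221, 0.235, 0.0579]
ee_rot: [-3.141, -0.001, 0.001]
wrist_force: [-0.4, -0.0, 2.7]
width: 0.0477
```

>>> arm_command([
  [0, 0, 0, -0.001, 0],
  [0, 0, 0, -0.002, 0],
  [0, 0, 0, -0.002, 0],
  [0, 0, 0, -0.002, 0],
])

```text
time: 9.75
tool_pos: [0.5221, 0.2351, 0.0558]
ee_rot: [-3.141, -0.001, 0.001]
wrist_force: [-1.8, -0.4, 4.1]
width: 0.0475
```

```bash
python3 - <<'E'
from h import *
w,o=wsnap('w8'); t=o['tool_pos'];print(t,o['ee_rot'],o['wrist_force'])
print(wproj(w,[.5222,.2327,t[2]+.036]))
s=optics.snapshot('scene'); c=s['image'][140:210,290:410]; save('s8',cv2.resize(c,None,fx=6,fy=6,interpolation=cv2.INTER_CUBIC))
E
```

```text
[0.52207052 0.23506168 0.05576118] [-3.14142352e+00 -5.84108687e-04  1.06862999e-03] [-1.7910247  -0.37039479  4.06989737]
(np.float64(319.7879723620104), np.float64(264.80224565115486))
```

View pics/w8.png

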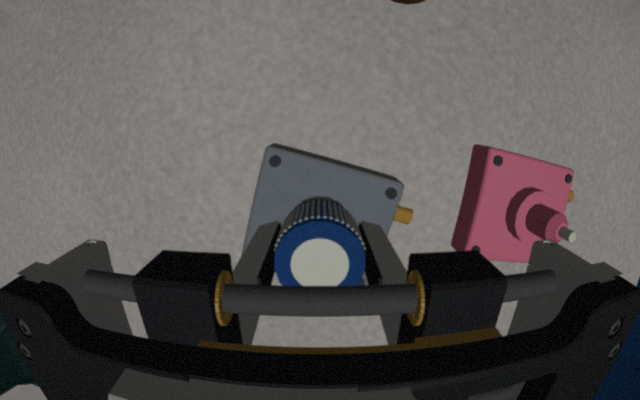

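View pics/s8.png

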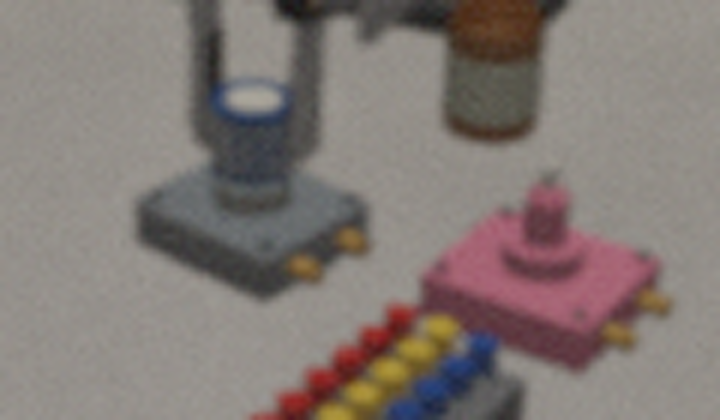

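The cell has not slipped in the grip (disc still at 320,264) and the force rises at about 0.7 N/mm. That fits the plunger spring, so the keyways seem to be over the pins already. I'll keep pushing in small steps.

>>> arm_command([
  [0, 0, 0, -0.001, 0],
  [0, 0, 0, -0.002, 0],
  [0, 0, 0, -0.002, 0],
  [0, 0, 0, -0.002, 0],
])

```text
time: 10.35
tool_pos: [0.522, 0.235, 0.0537]
ee_rot: [-3.141, -0.001, 0.001]
wrist_force: [-1.2, -0.3, 5.1]
width: 0.0473
```

>>> arm_command([
  [0, 0, 0, -0.001, 0],
  [0, 0, 0, -0.002, 0],
  [0, 0, 0, -0.002, 0],
  [0, 0, 0, -0.002, 0],
])

```text
time: 10.85
tool_pos: [0.5221, 0.235, 0.052]
ee_rot: [-3.141, -0.001, 0.001]
wrist_force: [-1.2, -0.1, 5.7]
width: 0.0475
```

>>> arm_command([
  [0, 0, 0, -0.001, 0],
  [0, 0, 0, -0.002, 0],
  [0, 0, 0, -0.002, 0],
  [0, 0, 0, -0.002, 0],
])

```text
time: 11.35
tool_pos: [0.5221, 0.2351, 0.0507]
ee_rot: [-3.141, -0.001, 0.001]
wrist_force: [-1.7, -0.4, 7.7]
width: 0.0473
```

>>> arm_command([
  [0, 0, 0, -0.001, 0],
  [0, 0, 0, -0.001, 0],
  [0, 0, 0, -0.001, 0],
  [0, 0, 0, -0.001, 0],
])

```text
time: 11.85
tool_pos: [0.5221, 0.2351, 0.0507]
ee_rot: [-3.141, -0.001, 0.001]
wrist_force: [-3.6, -2.0, 11.6]
width: 0.0475
```

z has stopped at 0.0507 (home predicted at about 0.0505) while the force rises past the spring's 8 N. I'll add a little push and check in the pictures.

>>> arm_command([
  [0, 0, 0, -0.0008, 0],
  [0, 0, 0, -0.0008, 0],
  [0, 0, 0, -0.0008, 0],
  [0, 0, 0, -0.0008, 0],
  [0, 0, 0, -0.0008, 0],
])

```text
time: 12.48
tool_pos: [0.5221, 0.2351, 0.0507]
ee_rot: [-3.141, -0.001, 0.001]
wrist_force: [-4.5, -0.9, 15.2]
width: 0.0477
```

```bash
python3 - <<'E'
from h import *
w,o=wsnap('w9'); t=o['tool_pos'];print(t,o['ee_rot'],o['wrist_force'],o['wrist_torque'],o['width'])
print('axis pred',wproj(w,[.5222,.2327,.087]))
s=optics.snapshot('scene'); c=s['image'][140:210,290:410]; b=cv2.resize(c,None,fx=6,fy=6,interpolation=cv2.INTER_CUBIC).copy()
for z,r,col in((.087,.025,(255,0,0)),(.045,.022,(0,255,0)),(.045,.025,(255,255,0))):
    for a in np.linspace(0,6.28,60):
        u,v=proj(s,[.5222+r*np.cos(a),.2327+r*np.sin(a),z]); cv2.circle(b,(int((u-290+.5)*6),int((v-140+.5)*6)),1,col,-1)
save('s9',b)
E
```

```text
[0.52211899 0.23507631 0.05067233] [-3.14127956e+00 -1.37383865e-03  1.13085017e-03] [-4.5001943  -0.92279032 15.18107874] [-0.42921116  0.96934228 -0.07448106] 0.04767242637882383
axis pred (np.float64(319.7497785715327), np.float64(265.10126545884793))
```

View pics/s9.png

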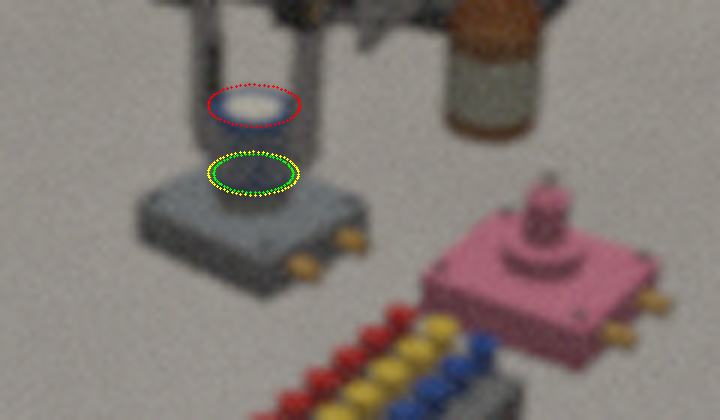

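View pics/w9.png

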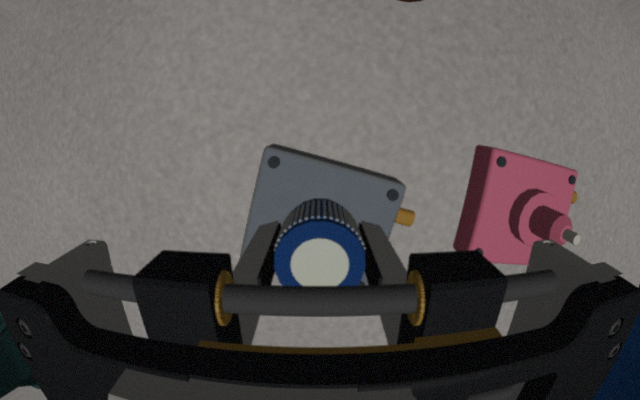

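```bash
python3 -c "
from h import *
print(robot.close_job()); o=robot.get_obs(); print(o['time'],o['tool_pos'],o['wrist_force'],o['width'])"
```

```text
the job is handed in; nothing more can be done
None
the job is handed in; nothing more can be done
```

The larger blue cell is home on the grey port's seat, and I handed the job in with the gripper still holding it pushed down. `close_job` gives no verdict.

I took the cell off the black stand, centred it over the spigot at about (0.522, 0.233), and pushed it down. No turning was needed: I carried it over at the yaw I gripped it with, and the keyways went over the pins straight away.

**Last checks before hand-in:**
- **Seated:** the tool stopped at z = 0.0507, against a predicted 0.0505. The force rose about 0.7 N/mm over roughly 8 mm, as the plunger spring should. It then climbed to 15 N against a hard stop with no further travel.
- **Held upright:** the cell had not slipped in the grip. The gripper was vertical to within about 0.002 rad, with a finger opening of 47.7 mm.
- **Centred:** the cell's top disc sat within about 1 pixel of the predicted spigot axis in the wrist camera. The scene camera overlay of its top and rim also matched.
- **Bystanders:** my path did not go near the rack, bottle or jar, but I did not measure their positions again at the end.

**Disagreements:** the cell went about 2 mm past the height where I expected it to rest on the pins before any force showed, because it was already aligned. A sideways force of about 4.5 N built up during the final push. My first estimate of the port's position was also about 2 mm off, and I corrected it from a second wrist view.

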